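# Straightedge against two pins on the cork key board

## Task

The next row of key hooks is to be marked on the cork board: pick up the aluminium straightedge by its blue grip, lay it flat on the cork clear of the two white pins, then slide it gently until one long edge bears on both pins at once and keep it lightly pressed against both for about a second. Let go and leave it lying flat, still touching both pins; do not push the pins hard, and leave the keyring, car fob, coin dish and glass tumbler where they are.

Things in the scene. Friction and masses are not known exactly. Their poses are not given: they have to be found in the camera images.
- rule_grip (a point): Loose aluminium straightedge 300 long (x) x 40 wide (y) x 8 thick, 0.19-0.38 kg, long edges at y = +-20; along its middle a blue grip rib 100 (x) x 14 (y), up to 42 above the strip's underside. Point: mid-length, centre line, 27 above the underside. A half turn makes no difference. It slides easily on the cork (friction 0.2-0.3) unless pressed down; pushed at mid-length it swivels.
- board: Fixed cork board lying flat on the credenza, 280 (x) x 360 (y) x 18 thick, thin wooden border flush with the cork. Origin at the centre of its underside, top 18 above it. Three wooden pegs, 10 diameter, 26 tall, stand 20 mm inside its far (+x) border at y = -120, 0, +120; a keyring lies round the +120 peg.
- keyring: Steel keyring 31 across with a key, lying on the board round its peg; leave alone. Origin at the centre of the ring, underside.
- fob: Black plastic car fob 70 x 38 x 14, on the credenza between the straightedge and the board, further from the robot; leave alone. Origin at its underside's centre.
- dish: Aluminium coin dish with coins, 120 across, 22 high, left of the straightedge; leave alone. Origin at its underside's centre.
- tumbler: Green glass tumbler, 72 across, 95 high, beyond the board; leave alone. Origin at its underside's centre.
- plate_a: Steel slot plate 48 (x) x 20, flush in the cork on the board's +y (left) half; x along the board's x, origin at its centre on the cork's surface. It carries a rigid upright white pin (pin_a), 10 diameter, 22 tall, clamped anywhere along its slot, up to 12 mm either way along x from the origin: the pin's own place is not measured, only seen or felt.
- plate_b: The like plate and white pin (pin_b) on the board's -y (right) half. Plates are 120 to 210 mm apart; the line of the pins is turned up to about 0.5 rad to the board's y axis. The straightedge may bear on the pins with either long edge, from either side (more free cork on -x); both pins must lie within its length. Each pin may be pushed with 8 N at most.

How it is judged:
On the way, in this order (a step that is already met when the one before it is completed fails the run):
1. the straightedge lies flat on the cork, clear of both pins (angle between rule_grip's own z axis and vertical below 0.03 rad and z of rule_grip in the frame of board below 0.0475 m and x of rule_grip in the frame of board between -0.14 and 0.14 m and y of rule_grip in the frame of board between -0.18 and 0.18 m and contact force between rule and board above 0.3 N and contact force between rule and pin_a below 0.05 N and contact force between rule and pin_b below 0.05 N), for 0.2 s.
2. lying flat, one long edge is pressed on both pins at once (over 0.5 N on each) for half a second (angle between rule_grip's own z axis and vertical below 0.03 rad and z of rule_grip in the frame of board below 0.0475 m and x of rule_grip in the frame of board between -0.14 and 0.14 m and y of rule_grip in the frame of board between -0.18 and 0.18 m and x of pin_a in the frame of rule_grip between -0.148 and 0.148 m and x of pin_b in the frame of rule_grip between -0.148 and 0.148 m and ((y of pin_a in the frame of rule_grip between 0.0235 and 0.0265 m and y of pin_b in the frame of rule_grip between 0.0235 and 0.0265 m) or (y of pin_a in the frame of rule_grip between -0.0265 and -0.0235 m and y of pin_b in the frame of rule_grip between -0.0265 and -0.0235 m)) and contact force between rule and pin_a above 0.5 N and contact force between rule and pin_b above 0.5 N), for 0.5 s.
At the end, for the whole second after the job is handed in: The straightedge lies flat and at rest on the cork board (tilt under 0.03 rad), one long edge within 1.5 mm of both pins, both pins within its length, and nothing else disturbed (angle between rule_grip's own z axis and vertical below 0.03 rad and z of rule_grip in the frame of board below 0.0475 m and x of rule_grip in the frame of board between -0.14 and 0.14 m and y of rule_grip in the frame of board between -0.18 and 0.18 m and x of pin_a in the frame of rule_grip between -0.148 and 0.148 m and x of pin_b in the frame of rule_grip between -0.148 and 0.148 m and ((y of pin_a in the frame of rule_grip between 0.0235 and 0.0265 m and y of pin_b in the frame of rule_grip between 0.0235 and 0.0265 m) or (y of pin_a in the frame of rule_grip between -0.0265 and -0.0235 m and y of pin_b in the frame of rule_grip between -0.0265 and -0.0235 m)) and linear speed of rule below 0.01 m/s and angular speed of rule below 0.05 rad/s); the robot touches nothing.
It fails at once if a pin is pushed with more than 8 N (contact force between anything else and plate_a above 8 N or contact force between anything else and plate_b above 8 N).
It fails at once if the keyring, fob, dish or tumbler is moved more than 15 mm (distance of any of keyring, fob, dish, tumbler from where it was at the start of the episode above 0.015 m).
It also fails if it takes over 72 s, if anything falls off the work surface, if the arm or the gripper's body presses on something with over 40 N, if the wrist force passes 120 N, or if a joint passes its speed limit or range.

## Robot

A 6-joint arm with a two-finger parallel gripper is mounted at the origin on the work surface. World frame = base frame: x ahead of the robot, y to its left, z up, the work surface at z = 0. Lengths are in m, angles in rad, forces in N, time in s.
With the tool pointing down it reaches from about 0.375 to 0.975 m from the base axis. Payload 3.8 kg.
Tool frame: the origin (TCP) lies midway between the tips of the shut fingers; the grasp point (between the pads) lies 19 mm behind it; z points along the fingers, y is the line along which they close (so a half turn about z gives the same grasp; the last joint's range is limited). The gripper opens to 88 mm and grips with 3 to 60 N. Pads are 18 mm wide; open, the fingers measure 123 mm over their backs; the gripper's body (75 mm by 187 mm) begins 45 mm behind the grasp point.
Start: joints at [-1.238, 0.264, 1.604, -0, 1.274, -0.037], TCP at [0.244, -0.629, 0.239] pointing down, gripper open.
Joint ranges: [-2.63, 2.63], [-0.94, 2.18], [0.31, 2.57], [-1.31, 4.45], [0, 2.66], [-2.55, 2.55]. Speed limits (rad/s): [2.57, 2.57, 3.14, 3.14, 3.14, 3.14].

## Interface

Orientations are given as a rotation vector (axis times angle).
In Python, from plant import r gives the robot as it stands.
- The arm moves only by the tool move_arm, never from a script. Its argument "increments" is a list of rows, each a list of 7 numbers: the shift along the tool's x, y, z in m, then the turn, a rotation vector about the tool's x, y, z in rad, then the closure in counts, from 0 (fully open) to 255 (shut). In form: [[tx, ty, tz, rx, ry, rz, fingers], ...]. A call has 1 to 12 rows; each row shifts and turns the commanded pose from where the row before left it, along the tool's axes as they then stand; what a row does not reach is not made up. A row lasts 1/10 s, in which the tool goes at most 50 mm and 8.59 degrees, less where a joint would pass 70% of its speed; a pose out of reach is approached as far as the arm can. A call with a gripper value outside its range is refused whole. The fingers move at their own pace and stop on an object; "squeeze" is the grip in N (left out, the last holds). Time passes only in rows, so rows that do not move let the fingers close. It gives the time, the measured TCP pose, the force, the opening and the grip force at its end, in the units of the state.
- r.get_state(): the state, without advancing time (a new reading comes with each control period).
- r.read_camera(name): name is "scene" or "top" or "wrist"; returns the picture (384x512x3 uint8, red, green, blue); there is no depth.
- r.camera_model(name): a dict with "camera_matrix" (3x3 intrinsics, pixels), "dist" ([k1, k2, p1, p2, k3] as OpenCV has them; the pictures are not rectified), "R" (3x3) and "t" (3): a world point X has camera coordinates R X + t. Camera axes: x right, y down, z forward; pixel columns grow to the right and rows downward; lengths in m; the calibration is good to about 2 mm. A picture is of the moment at which its call begins: read the wrist's pose just before it. camera_model takes no time and is no camera call; for the wrist camera it gives the pose at the moment of the call.
- r.finish_job(): hands the job in; it is judged then, once.
Trained networks look in the newest picture that a camera, given by its name, has taken for a name from the list of things; names that differ only in an ending like _2 or _b are one class to them, and where a whole thing is asked for, a point or a joint stands for the part that bears it (a point fixed in the world has none). Each returns a list of dicts, best first, with "confidence" (0 to 1); they miss things now and then, are a little off and sometimes report something else, mostly with a low value. They report only what shows in the picture. A call takes as long as a camera call.
- r.recognise(camera, name): "point" ([row, column] in pixels, amid what is visible of it).
- r.pinpoint(camera, name): "point" ([row, column] in pixels: a listed point, or the origin of a listed thing).
The state is a dict: "time_s": time; "joint_positions": joint angles; "joint_velocities": joint speeds; "effort": joint torques, N m; "position": TCP position; "ee_rot": TCP orientation; "contact_force": force on the tool from outside, world axes, zero at the start; "moment": the same for the moment, N m; "grip_width": opening from 0.0 (shut) to 1.0 (fully open); "grip_force": force on a finger pad.
Only numpy, scipy, OpenCV 4.12 (cv2) and the standard library are available. Lean on these libraries where they do the work, as an engineer would, in place of code of your own. Each camera call takes 0.05 s, during which the arm holds its last target. There are 200 camera calls.

## Working session

There is one attempt and no reset: what is moved stays moved. The work goes in short steps, Python scripts to look and compute and a tool call to move; the robot and the scene stay as the last step left them, time stands still between calls to the robot, and variables do not carry over. Pictures are saved under pics/ and viewed, at most 10 in all, crops included, and the job is handed in when it is done.

Besides the shell and the picture viewer there is one more tool, called after ">>>" as name(argument=value, ...), one argument or row to a line, values as JSON. move_arm: Moves the arm, as the interface text tells. Its arguments: {"type":"object","properties":{"increments":{"type":"array","items":{"type":"array","items":{"type":"number"}}},"squeeze":{"type":"number"}},"required":["increments"]}

```bash
mkdir -p pics; ls
cat > h.py <<'E'
import numpy as np, cv2
from plant import r
def ray(cam,pt,z):
    m=r.camera_model(cam) if isinstance(cam,str) else cam
    K=np.array(m["camera_matrix"]);d=np.array(m["dist"],float);R=np.array(m["R"]);t=np.array(m["t"])
    u=cv2.undistortPoints(np.array([[[pt[1],pt[0]]]],float),K,d)[0,0]
    c=-R.T@t; v=R.T@np.array([u[0],u[1],1])
    return c+v*(z-c[2])/v[2]
def pic(cam,name):
    im=r.read_camera(cam); cv2.imwrite(f"pics/{name}.png",im[:,:,::-1]); return im
def proj(cam,X):
    m=r.camera_model(cam) if isinstance(cam,str) else cam
    return cv2.projectPoints(np.array(X,float).reshape(-1,3),cv2.Rodrigues(np.array(m["R"]))[0],np.array(m["t"]),np.array(m["camera_matrix"]),np.array(m["dist"],float))[0][:,0,::-1]
E
python3 - <<'E'
from h import *
a=pic("top","top0");b=pic("scene","scene0")
cv2.imwrite("pics/top0b.png",cv2.resize(a[:,:,::-1],(800,600)))
for n,z in [("rule_grip",.027),("board",0),("plate_a",.018),("pin_a",.04),("keyring",.018),("fob",0),("dish",0),("tumbler",0)]:
  for f in (r.pinpoint,r.recognise):
    try:
      for d in f("top",n)[:3]: print(n,f.__name__,np.round(d["point"],1),round(d["confidence"],2),ray("top",d["point"],z).round(4))
    except Exception as e: print(n,e)
print({k:np.round(v,3) for k,v in r.get_state().items()})
E
```

```text
pics
rule_grip call [254.9 172.6] 0.63 [0.4728 0.2898 0.027 ]
rule_grip call [256.3 175.2] 0.94 [0.4698 0.2838 0.027 ]
board call [236.4 349.1] 0.65 [ 0.521  -0.1158  0.    ]
board call [236.  351.8] 0.78 [ 0.5221 -0.1222  0.    ]
plate_a call [220.6 314.6] 0.61 [ 0.556  -0.0312  0.018 ]
plate_a call [222.6 384.1] 0.5 [ 0.5541 -0.1937  0.018 ]
plate_a call [220.5 314.5] 0.66 [ 0.5562 -0.031   0.018 ]
plate_a call [222.9 388.5] 0.55 [ 0.5535 -0.2041  0.018 ]
pin_a it knows: board, dish, fob, keyring, plate, rule_grip, tumbler
pin_a it knows: board, dish, fob, keyring, plate, rule_grip, tumbler
keyring call [187.6 303.2] 0.47 [ 0.6318 -0.0043  0.018 ]
keyring call [188.8 291.6] 0.5 [0.6285 0.0226 0.018 ]
fob call [133.8 247.2] 0.64 [0.7597 0.1275 0.    ]
fob call [136.3 249.5] 0.84 [0.7538 0.122  0.    ]
dish call [206.1  99. ] 0.75 [0.581  0.4693 0.    ]
dish call [206.1  97.5] 0.59 [0.5809 0.4728 0.    ]
tumbler call [127.9 356.1] 0.76 [ 0.781  -0.1338  0.    ]
tumbler call [223.6 314.8] 0.42 [ 0.5497 -0.0347  0.    ]
tumbler call [123.3 367.6] 0.73 [ 0.7932 -0.162   0.    ]
{'time_s': np.float64(0.8), 'joint_positions': array([-1.238,  0.264,  1.604, -0.   ,  1.274, -0.037]), 'joint_velocities': array([-0.001, -0.   ,  0.002,  0.001,  0.002,  0.001]), 'effort': array([-2.0000e-03, -5.0198e+01, -3.5723e+01,  7.3000e-02,  1.8000e-02,
       -0.0000e+00]), 'position': array([ 0.244, -0.629,  0.239]), 'ee_rot': array([ 3.088,  0.578, -0.   ]), 'contact_force': array([0.444, 0.499, 0.186]), 'moment': array([-0.025, -0.014,  0.035]), 'grip_force': np.float64(0.0), 'grip_width': np.float64(0.999)}
```

View pics/top0b.png

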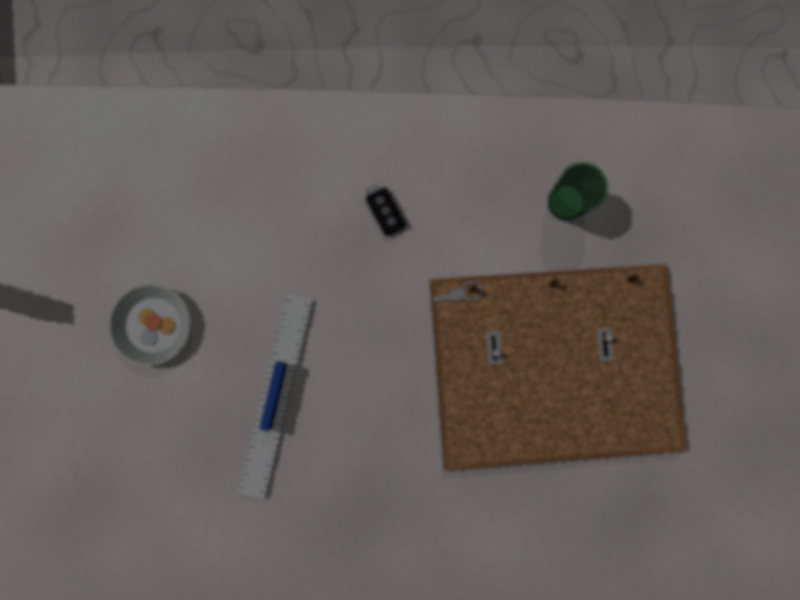

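View pics/scene0.png

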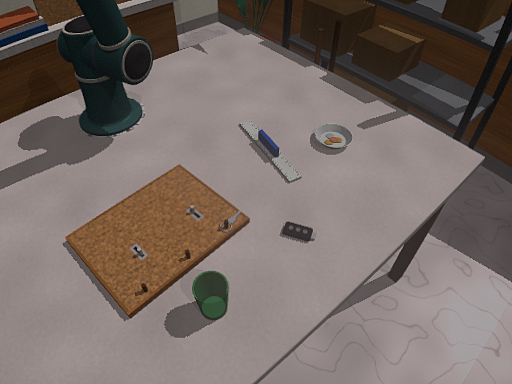

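The top view shows the rule left at about (275,397) of 800x600, running along world x with a slight turn. The board is right of it, with plates at about (496,348) and (606,345). The scene view agrees, and the fob and dish are off the path.

Run:
```python
from h import *
s=.64
P=lambda c,w,z: ray("top",(w*s,c*s),z)
a=P(300,298,.008);b=P(253,496,.008);print("rule ends",a,b,np.linalg.norm(a-b),np.arctan2(*(a-b)[1::-1]),(a+b)/2)
a=P(280,364,.042);b=P(267,430,.042);print("rib",a,b,np.linalg.norm(a-b),np.arctan2(*(a-b)[1::-1]),(a+b)/2)
C=[P(*c,.018) for c in [(431,280),(666,265),(686,450),(446,469)]]
for c in C:print(c.round(4))
print("centre",np.mean(C,0),[np.linalg.norm(C[i]-C[i-1]).round(3) for i in range(4)])
d=C[0]-C[1]+C[3]-C[2];print("board yaw",np.arctan2(-d[0],d[1]))
st=r.get_state();T=cv2.Rodrigues(np.array(st["ee_rot"],float))[0];m=r.camera_model("wrist");R=np.array(m["R"])
print("cam in tool",T.T@(-R.T@np.array(m["t"])-st["position"]),"\n",(R@T).T,np.array(m["camera_matrix"])); print("tool yaw",np.arctan2(T[1,0],T[0,0]))
```

```text
rule ends [0.62041924 0.25288611 0.008     ] [0.33059435 0.31273372 0.008     ] 0.29593952846675636 -0.20363360401635075 [0.47550679 0.28280991 0.008     ]
rib [0.52210895 0.27427685 0.042     ] [0.4289702  0.28972589 0.042     ] 0.09441133254826481 -0.16437467821812052 [0.47553957 0.28200137 0.042     ]
[0.65   0.0594 0.018 ]
[ 0.6808 -0.2968  0.018 ]
[ 0.4047 -0.3228  0.018 ]
[0.3748 0.0339 0.018 ]
centre [ 0.52758303 -0.13157416  0.018     ] [np.float64(0.276), np.float64(0.357), np.float64(0.277), np.float64(0.358)]
board yaw 0.08484569275517209
cam in tool [ 0.07947643  0.00067156 -0.14513589] 
 [[-1.28074476e-03 -9.52331201e-01 -3.05063344e-01]
 [ 9.99999064e-01 -1.07260375e-03 -8.49887592e-04]
 [ 4.82162386e-04 -3.05064147e-01  9.52331683e-01]] [[309.80952074   0.         259.82668728]
 [  0.         309.80952074 191.63165631]
 [  0.           0.           1.        ]]
tool yaw 0.3697757540830391
```

>>> move_arm(
  increments=[
    [0.0375, -0.031, 0.004, 0, 0, 0, 0],
    [0.0375, -0.031, 0.004, 0, 0, 0, 0],
    [0.0375, -0.031, 0.004, 0, 0, 0, 0],
    [0.0375, -0.031, 0.004, 0, 0, 0, 0],
    [0.0375, -0.031, 0.004, 0, 0, 0, 0],
    [0.0375, -0.031, 0.004, 0, 0, 0, 0],
    [0.0375, -0.031, 0.004, 0, 0, 0, 0],
    [0.0375, -0.031, 0.004, 0, 0, 0, 0],
    [0.0375, -0.031, 0.004, 0, 0, 0, 0],
    [0.0375, -0.031, 0.004, 0, 0, 0, 0],
    [0.0375, -0.031, 0.004, 0, 0, 0, 0],
    [0.0375, -0.031, 0.004, 0, 0, 0, 0],
  ],
)

```text
time_s: 2.0
position: [0.5299, -0.118, 0.191]
ee_rot: [3.088, 0.577, 0.002]
contact_force: [1.0, 0.5, -0.5]
grip_width: 0.999
grip_force: 0.0
```

>>> move_arm(
  increments=[
    [0, 0, 0, 0, 0, -0.142, 0],
    [0, 0, 0, 0, 0, -0.142, 0],
    [0, 0, 0, 0, 0, -0.142, 0],
    [0, 0, 0, 0, 0, -0.142, 0],
    [0, 0, 0, 0, 0, -0.142, 0],
    [0, 0, 0, 0, 0, -0.142, 0],
    [0, 0, 0, 0, 0, -0.142, 0],
    [0, 0, 0, 0, 0, -0.142, 0],
    [0, 0, 0, 0, 0, -0.142, 0],
    [0, 0, 0, 0, 0, 0, 0],
    [0, 0, 0, 0, 0, 0, 0],
  ],
)

```text
time_s: 3.1
position: [0.5291, -0.1199, 0.1908]
ee_rot: [2.138, 2.302, 0.0]
contact_force: [-0.9, 1.4, -0.4]
grip_width: 1.0
grip_force: 0.0
```

```bash
cat >> h.py <<'E'
def pose():
    st=r.get_state();T=cv2.Rodrigues(np.array(st["ee_rot"],float))[0]
    return np.array(st["position"]),T,np.arctan2(T[1,0],T[0,0]),st
def to(pos,psi):
    p,T,a,st=pose(); print("t",st["time_s"],"at",p.round(4),"yaw",a.round(4),"tilt",T[:2,2].round(4),"F",np.round(st["contact_force"],2)); print("shift now-tool",(T.T@(np.array(pos)-p)).round(4),"rz",round(a-psi,4))
E
python3 - <<'E'
from h import *
import pickle
p,T,a,st=pose();m=r.camera_model("wrist")
im=pic("wrist","w1");pickle.dump((m,p,T),open("w1.pkl","wb"))
for n in ("plate_a","board","keyring"):
  for d in r.pinpoint("wrist",n)[:3]: print(n,np.round(d["point"],1),round(d["confidence"],2),ray(m,d["point"],.018 if n!="board" else 0).round(4))
cv2.imwrite("pics/w1b.png",cv2.resize(im[:,:,::-1],(800,600),interpolation=cv2.INTER_CUBIC))
to([.4755,.2824,.13],2.95)
E
```

```text
plate_a [241.3 281.8] 0.81 [ 0.5603 -0.2001  0.018 ]
plate_a [ 90.2 290.5] 0.61 [ 0.5535 -0.0372  0.018 ]
board [173.8 257.5] 0.81 [ 0.5275 -0.1279  0.    ]
keyring [ 54.3 383.5] 0.91 [0.6374 0.0008 0.018 ]
keyring [204.7 470.4] 0.72 [ 0.7606 -0.1412  0.018 ]
keyring [ 90.  287.5] 0.53 [ 0.5505 -0.0372  0.018 ]
t 3.3 at [ 0.5291 -0.1199  0.1907] yaw 1.6464 tilt [0.0001 0.    ] F [-0.87 -0.29  0.07]
shift now-tool [ 0.4052 -0.0231  0.0607] rz -1.3036
```

View pics/w1b.png

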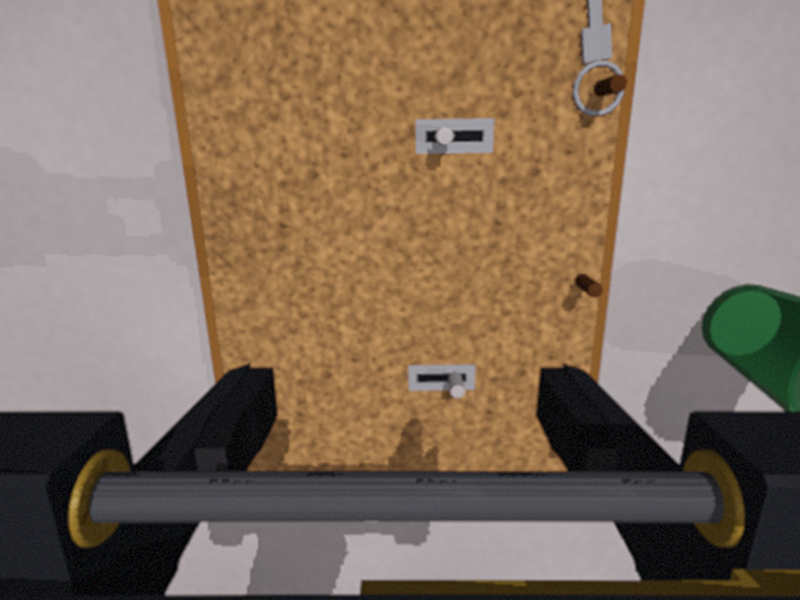

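The wrist picture shows both plates. The pin_a top is at about (445,135) and the pin_b top at about (457,391) of 800x600. The keyring is clear of the working area at (600,88).

>>> move_arm(
  increments=[
    [0.0405, -0.0023, 0, 0, 0, 0, 0],
    [0.0405, -0.0023, 0, 0, 0, 0, 0],
    [0.0405, -0.0023, 0, 0, 0, 0, 0],
    [0.0405, -0.0023, 0, 0, 0, 0, 0],
    [0.0405, -0.0023, 0, 0, 0, 0, 0],
    [0.0405, -0.0023, 0, 0, 0, 0, 0],
    [0.0405, -0.0023, 0, 0, 0, 0, 0],
    [0.0405, -0.0023, 0, 0, 0, 0, 0],
    [0.0405, -0.0023, 0, 0, 0, 0, 0],
    [0.0405, -0.0023, 0, 0, 0, 0, 0],
  ],
)

```text
time_s: 4.3
position: [0.4746, 0.2838, 0.1909]
ee_rot: [2.135, 2.304, 0.001]
contact_force: [0.7, -0.3, -0.2]
grip_width: 0.997
grip_force: 0.0
```

>>> move_arm(
  increments=[
    [0, 0, 0, 0, 0, -0.145, 0],
    [0, 0, 0, 0, 0, -0.145, 0],
    [0, 0, 0, 0, 0, -0.145, 0],
    [0, 0, 0, 0, 0, -0.145, 0],
    [0, 0, 0, 0, 0, -0.145, 0],
    [0, 0, 0, 0, 0, -0.145, 0],
    [0, 0, 0, 0, 0, -0.145, 0],
    [0, 0, 0, 0, 0, -0.145, 0],
    [0, 0, 0, 0, 0, -0.144, 0],
    [0, 0, 0, 0, 0, 0, 0],
    [0, 0, 0, 0, 0, 0, 0],
  ],
)

```text
time_s: 5.4
position: [0.475, 0.2822, 0.1907]
ee_rot: [-0.304, -3.127, 0.0]
contact_force: [-0.3, 0.6, -0.6]
grip_width: 1.001
grip_force: 0.0
```

Run:
```python
from h import *
import pickle
m=pickle.load(open("w1.pkl","rb"))[0]
im=cv2.imread("pics/w1.png").astype(float)
s=.64
for n,(c,w) in {"a":(445,135),"b":(457,391)}.items():
    q=ray(m,(w*s,c*s),.04);print(n,q, "base px",proj(m,[q[0],q[1],.018])[0]/s)
m=r.camera_model("wrist");im=pic("wrist","w2")
for f in (r.pinpoint,r.recognise):
  for d in f("wrist","rule_grip")[:2]: print(np.round(d["point"],1),round(d["confidence"],2),ray(m,d["point"],.027).round(4))
h=cv2.cvtColor(im,cv2.COLOR_RGB2HSV);k=cv2.inRange(h,(100,120,30),(130,255,255))
n,l,stt,cen=cv2.connectedComponentsWithStats(k);i=1+np.argmax(stt[1:,4]);ys,xs=np.where(l==i)
print("blue",cv2.minAreaRect(np.c_[xs,ys].astype(np.float32)))
bx=cv2.boxPoints(cv2.minAreaRect(np.c_[xs,ys].astype(np.float32)))
for b in bx: print(b,ray(m,(b[1],b[0]),.042).round(4))
to([.4755,.2824,.06],2.95)
```

```text
a [ 0.54591688 -0.0346336   0.04      ] base px [135.64426828 442.26914018]
b [ 0.57012666 -0.19883816  0.04      ] base px [376.29814653 453.94085052]
[174.9 262. ] 0.61 [0.4775 0.2836 0.027 ]
[376.7 191.4] 0.48 [0.7233 0.1429 0.027 ]
[143.4 263.7] 0.79 [0.446  0.2914 0.027 ]
blue ((264.5, 174.5), (99.0, 13.0), 90.0)
[258. 125.] [0.4258 0.2897 0.042 ]
[271. 125.] [0.4281 0.3016 0.042 ]
[271. 224.] [0.5267 0.2833 0.042 ]
[258. 224.] [0.5241 0.2701 0.042 ]
t 5.55 at [0.475  0.2822 0.1907] yaw 2.9497 tilt [-0.  0.] F [ 0.1   0.99 -0.34]
shift now-tool [-0.0004  0.0003  0.1307] rz -0.0003
```

View pics/w2.png

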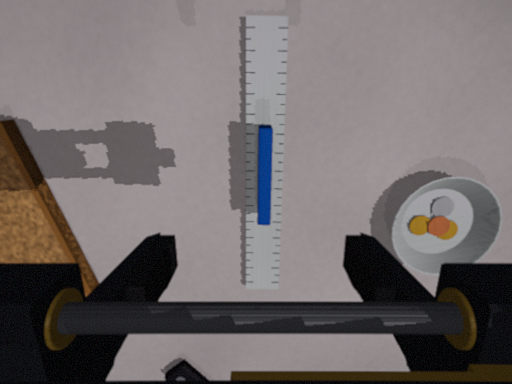

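The rib shows at about (264,175) of 512x384 and lines up with the tool axis, and the dish and fob are clear of the fingers. I'm descending and gripping.

>>> move_arm(
  increments=[
    [0, 0.004, 0.04, 0, 0, 0, 0],
    [0, 0, 0.04, 0, 0, 0, 0],
    [0, 0, 0.04, 0, 0, 0, 0],
    [0, 0, 0.03, 0, 0, 0, 0],
    [0, 0, 0.019, 0, 0, 0, 0],
    [0, 0, 0.009, 0, 0, 0, 0],
    [0, 0, 0, 0, 0, 0, 0],
    [0, 0, 0, 0, 0, 0, 255],
    [0, 0, 0, 0, 0, 0, 255],
    [0, 0, 0, 0, 0, 0, 255],
    [0, 0, 0, 0, 0, 0, 255],
    [0, 0, 0, 0, 0, 0, 255],
  ],
  squeeze=25,
)

```text
time_s: 6.75
position: [0.4761, 0.2863, 0.0133]
ee_rot: [0.298, 3.127, 0.001]
contact_force: [0.1, -0.6, -0.1]
grip_width: 0.564
grip_force: 0.0
```

>>> move_arm(
  increments=[
    [0, 0, 0, 0, 0, 0, 255],
    [0, 0, 0, 0, 0, 0, 255],
    [0, 0, 0, 0, 0, 0, 255],
    [0, 0, 0, 0, 0, 0, 255],
  ],
)

```text
time_s: 7.15
position: [0.4757, 0.2861, 0.0126]
ee_rot: [-0.298, -3.127, 0.0]
contact_force: [0.1, 0.2, 0.4]
grip_width: 0.21
grip_force: 0.0
```

>>> move_arm(
  increments=[
    [0, 0, 0, 0, 0, 0, 255],
    [0, 0, 0, 0, 0, 0, 255],
    [0, 0, 0, 0, 0, 0, 255],
    [0, 0, 0, 0, 0, 0, 255],
    [0, 0, -0.005, 0, 0, 0, 255],
    [0, 0, -0.02, 0, 0, 0, 255],
    [0, 0, -0.035, 0, 0, 0, 255],
    [0, 0, -0.04, 0, 0, 0, 255],
    [0, 0, 0, 0, 0, 0, 255],
    [0, 0, 0, 0, 0, 0, 255],
  ],
)

```text
time_s: 8.15
position: [0.4763, 0.2864, 0.1138]
ee_rot: [0.298, 3.126, 0.002]
contact_force: [0.2, -0.6, -2.5]
grip_width: 0.154
grip_force: 24.9
```

Run:
```python
from h import *
A=np.array([.5459,-.0346]);B=np.array([.5701,-.1988])
u=(A-B)/np.linalg.norm(A-B);print(np.linalg.norm(A-B),"line yaw",np.arctan2(u[1],u[0]))
n=np.array([-u[1],u[0]]);n=n if n[0]<0 else -n
M=(A+B)/2
for d in(.055,.025):
  c=M+n*d;print(d,c)
  to([*c,.113],np.arctan2(u[1],u[0]))
yw=.085;C=np.array([.5276,-.1316]);Rb=np.array([[np.cos(yw),-np.sin(yw)],[np.sin(yw),np.cos(yw)]])
print("in board pins",Rb.T@(A-C),Rb.T@(B-C),"rule",Rb.T@(M+n*.055-C),"n",n)
m=r.camera_model("wrist");im=pic("wrist","w3")
```

```text
0.16597373286155856 line yaw 1.7171241635833216
0.055 [ 0.50358778 -0.12471934]
t 8.15 at [0.4763 0.2864 0.1138] yaw 2.9518 tilt [0.002  0.0011] F [ 0.23 -0.61 -2.49]
shift now-tool [-0.1043 -0.3986  0.0004] rz 1.2346
0.025 [ 0.53326717 -0.12034516]
t 8.15 at [0.4763 0.2864 0.1138] yaw 2.9518 tilt [0.002  0.0011] F [ 0.23 -0.61 -2.49]
shift now-tool [-0.1327 -0.3887  0.0004] rz 1.2346
in board pins [0.02646901 0.09509617] [ 0.03664144 -0.07056554] rule [-0.02334138  0.0088944 ] n [-0.98931317 -0.1458062 ]
```

View pics/w3.png

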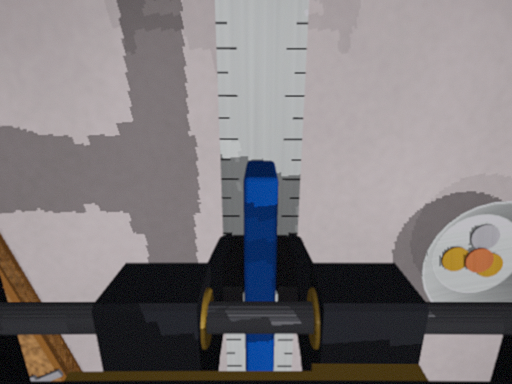

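The rib is held between the fingers at about (260,300) and the rule hangs level. I'll turn it to the pin line, then carry it across.

>>> move_arm(
  increments=[
    [0, 0, 0, 0, 0, 0.137, 255],
    [0, 0, 0, 0, 0, 0.137, 255],
    [0, 0, 0, 0, 0, 0.137, 255],
    [0, 0, 0, 0, 0, 0.137, 255],
    [0, 0, 0, 0, 0, 0.137, 255],
    [0, 0, 0, 0, 0, 0.137, 255],
    [0, 0, 0, 0, 0, 0.137, 255],
    [0, 0, 0, 0, 0, 0.137, 255],
    [0, 0, 0, 0, 0, 0.137, 255],
  ],
)

```text
time_s: 9.1
position: [0.4737, 0.285, 0.1097]
ee_rot: [-2.057, -2.372, 0.008]
contact_force: [-0.2, 0.7, -1.9]
grip_width: 0.154
grip_force: 24.9
```

>>> move_arm(
  increments=[
    [-0.02, -0.0023, 0, 0, 0, 0, 255],
    [-0.038, -0.0023, 0, 0, 0, 0, 255],
    [-0.038, -0.0023, 0, 0, 0, 0, 255],
    [-0.038, -0.0023, 0, 0, 0, 0, 255],
    [-0.038, -0.0023, 0, 0, 0, 0, 255],
    [-0.038, -0.0023, 0, 0, 0, 0, 255],
    [-0.038, -0.0023, 0, 0, 0, 0, 255],
    [-0.038, -0.0023, 0, 0, 0, 0, 255],
    [-0.038, -0.0023, 0, 0, 0, 0, 255],
    [-0.038, -0.0023, 0, 0, 0, 0, 255],
    [-0.028, -0.0023, 0, 0, 0, 0, 255],
    [-0.02, -0.0023, 0, 0, 0, 0, 255],
  ],
)

```text
time_s: 10.3
position: [0.5069, -0.125, 0.11]
ee_rot: [-2.05, -2.375, 0.003]
contact_force: [0.1, -0.2, -1.4]
grip_width: 0.159
grip_force: 24.9
```

Run:
```python
from h import *
im=pic("wrist","w4");import pickle
m=r.camera_model("wrist");pickle.dump(m,open("w4.pkl","wb"))
to([.5085,-.124,.035],1.717)
cv2.imwrite("pics/w4b.png",cv2.resize(im[:,:,::-1],(800,600),interpolation=cv2.INTER_CUBIC))
```

```text
t 10.35 at [ 0.5072 -0.1271  0.1102] yaw 1.717 tilt [-0.0041 -0.0009] F [ 0.26 -2.03 -2.98]
shift now-tool [0.0029 0.002  0.0752] rz 0.0
```

View pics/w4b.png

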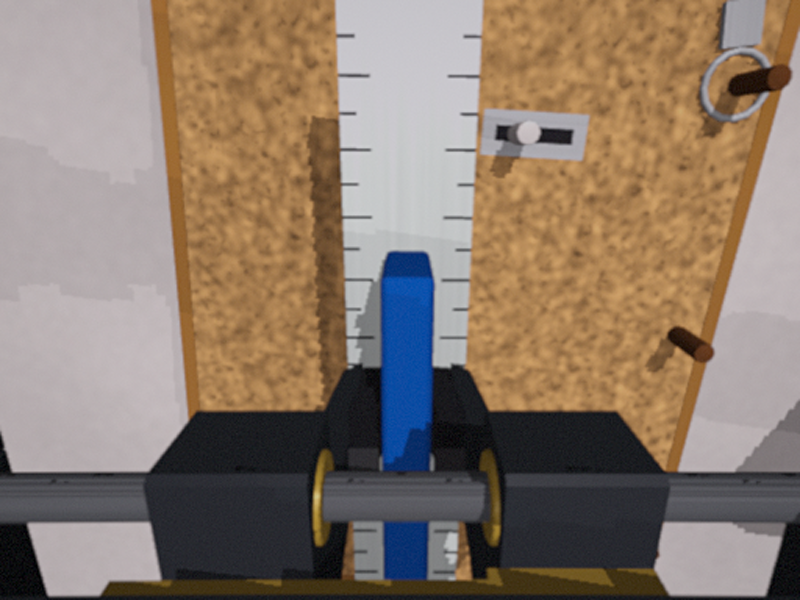

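The rule is over the cork, parallel to the pin line. The pin_a top at about (528,132) is well clear of the rule's right edge, so I'll lower it.

>>> move_arm(
  increments=[
    [0.003, 0, 0.01, 0, 0, 0, 255],
    [0, 0, 0.02, 0, 0, 0, 255],
    [0, 0, 0.02, 0, 0, 0, 255],
    [0, 0, 0.015, 0, 0, 0, 255],
    [0, 0, 0.007, 0, 0, 0, 255],
    [0, 0, 0.002, 0, 0, 0, 255],
    [0, 0, 0, 0, 0, 0, 255],
    [0, 0, 0, 0, 0, 0, 255],
  ],
)

```text
time_s: 11.15
position: [0.5091, -0.1203, 0.0393]
ee_rot: [2.05, 2.379, 0.001]
contact_force: [-0.2, 0.1, -1.8]
grip_width: 0.153
grip_force: 24.9
```

Run:
```python
from h import *
import pickle
m=pickle.load(open("w4.pkl","rb"))
print("pin a",ray(m,(132*.64,528*.64),.04), ray(m,(131*.64,528*.64),.04))
to([.5085,-.124,.031],1.717)
```

```text
pin a [ 0.54573766 -0.03705884  0.04      ] [ 0.5456498  -0.03667227  0.04      ]
t 11.15 at [ 0.5091 -0.1203  0.0393] yaw 1.7192 tilt [ 0.0011 -0.0002] F [-0.23  0.07 -1.84]
shift now-tool [-0.0035 -0.0011  0.0083] rz 0.0022
```

>>> move_arm(
  increments=[
    [0, 0, 0.004, 0, 0, 0, 255],
    [0, 0, 0.003, 0, 0, 0, 255],
    [0, 0, 0.001, 0, 0, 0, 255],
    [0, 0, 0, 0, 0, 0, 255],
    [0, 0, 0, 0, 0, 0, 255],
  ],
)

```text
time_s: 11.65
position: [0.5085, -0.1206, 0.0307]
ee_rot: [2.051, 2.379, 0.0]
contact_force: [0.2, 0.2, -1.2]
grip_width: 0.155
grip_force: 24.9
```

>>> move_arm(
  increments=[
    [0, 0, 0.0007, 0, 0, 0, 255],
    [0, 0, 0, 0, 0, 0, 255],
    [0, 0, 0, 0, 0, 0, 255],
  ],
)

```text
time_s: 11.95
position: [0.5089, -0.1207, 0.0306]
ee_rot: [2.051, 2.379, 0.0]
contact_force: [-2.1, -0.2, 5.3]
grip_width: 0.16
grip_force: 24.9
```

>>> move_arm(
  increments=[
    [0, 0, -0.0005, 0, 0, 0, 255],
    [0, 0, 0, 0, 0, 0, 195],
    [0, 0, 0, 0, 0, 0, 195],
    [0, 0, 0, 0, 0, 0, 195],
    [0, 0, 0, 0, 0, 0, 195],
    [0, 0, 0, 0, 0, 0, 195],
    [0, 0, 0, 0, 0, 0, 195],
  ],
)

```text
time_s: 12.65
position: [0.5084, -0.1205, 0.0305]
ee_rot: [-2.051, -2.38, 0.0]
contact_force: [-0.1, 0.8, -0.8]
grip_width: 0.233
grip_force: 0.0
```

Run:
```python
from h import *
import pickle
to([.5343,-.1207,.0306],1.717); m=r.camera_model("wrist")
im=pic("wrist","w5"); pickle.dump(m,open("w5.pkl","wb"))
F=[]
for i in range(6): r.read_camera("wrist");F.append(r.get_state()["contact_force"])
print(np.round(F,2),np.mean(F,0))
cv2.imwrite("pics/w5b.png",cv2.resize(im[:,:,::-1],(800,600),interpolation=cv2.INTER_CUBIC))
```

```text
t 12.65 at [ 0.5084 -0.1205  0.0305] yaw 1.7188 tilt [-0.0001  0.    ] F [-0.08  0.83 -0.79]
shift now-tool [-0.004   0.0255 -0.0001] rz 0.0018
[[-0.3  -0.31  0.49]
 [-0.    0.95  0.95]
 [ 0.13 -0.8   0.39]
 [ 0.32 -0.67  0.28]
 [ 0.26 -0.38 -0.27]
 [ 0.16 -0.03  0.67]] [ 0.0949985  -0.20615915  0.41688569]
```

View pics/w5b.png

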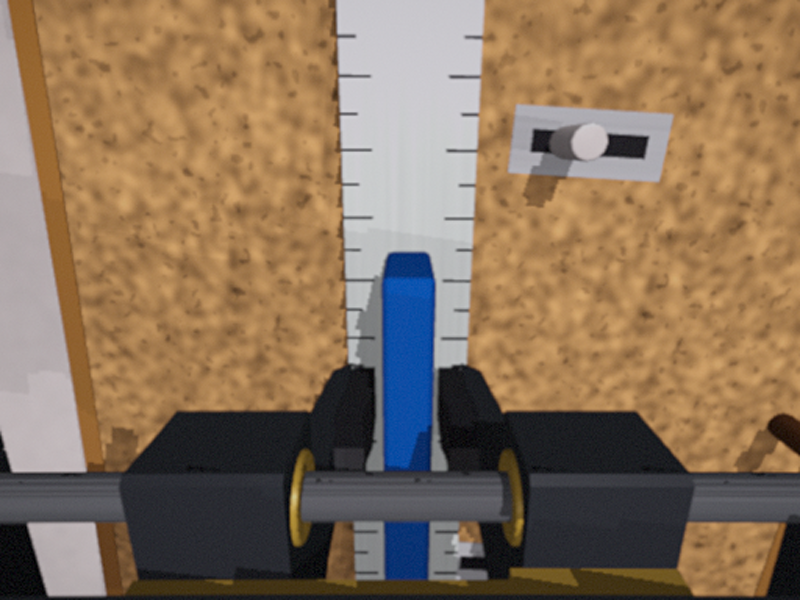

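Released: the rule lies flat about 25 mm short of the pin line, and the pin_a top shows at (589,140). Next I push with the loosely open fingers.

>>> move_arm(
  increments=[
    [0, 0, 0.002, 0, 0, 0, 195],
    [0, 0.003, 0, 0, 0, 0, 195],
    [0, 0.003, 0, 0, 0, 0, 195],
    [0, 0.003, 0, 0, 0, 0, 195],
    [0, 0.004, 0, 0, 0, 0, 195],
    [0, 0.004, 0, 0, 0, 0, 195],
    [0, 0.003, 0, 0, 0, 0, 195],
    [0, 0.002, 0, 0, 0, 0, 195],
    [0, 0, 0, 0, 0, 0, 195],
  ],
)

```text
time_s: 13.9
position: [0.5307, -0.1173, 0.0286]
ee_rot: [2.051, 2.379, 0.0]
contact_force: [-0.2, 0.3, 0.3]
grip_width: 0.236
grip_force: 0.0
```

```bash
cat >> h.py <<'E'
def forces(n=6):
    F=[]
    for i in range(n): r.read_camera("wrist");s=r.get_state();F.append(np.r_[s["contact_force"],s["moment"]])
    p,T,a,s=pose();F=np.array(F);print("t",s["time_s"],p.round(4),a.round(4),"Ftool",(F[:,:3]@T).mean(0).round(2),"Mtool",(F[:,3:]@T).mean(0).round(3),"std",(F[:,:3]@T).std(0).round(2))
E
python3 - <<'E'
from h import *
forces(6)
im=pic("wrist","w6")
cv2.imwrite("pics/w6b.png",cv2.resize(im[:,:,::-1],(800,600),interpolation=cv2.INTER_CUBIC))
E
```

```text
t 14.2 [ 0.5302 -0.1173  0.0286] 1.7187 Ftool [-0.3  -0.05  0.27] Mtool [-0.09  -0.057  0.005] std [0.16 0.46 0.43]
```

View pics/w6b.png

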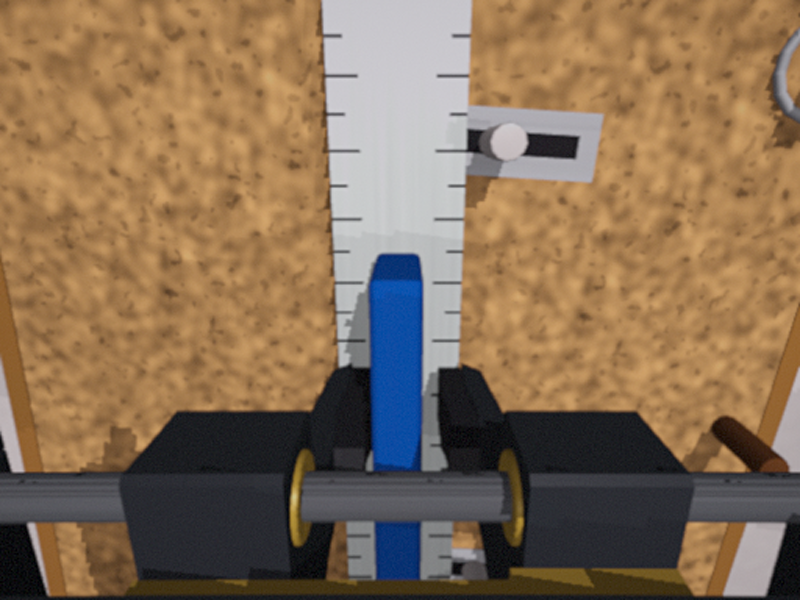

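The left finger bears on the rib and the rule has stayed parallel. Its edge at x≈466 is about 4–5 mm short of pin_a's foot at x≈481, so I'll use fine steps.

>>> move_arm(
  increments=[
    [0, 0.001, 0, 0, 0, 0, 195],
    [0, 0.001, 0, 0, 0, 0, 195],
    [0, 0.001, 0, 0, 0, 0, 195],
    [0, 0, 0, 0, 0, 0, 195],
  ],
)

```text
time_s: 14.65
position: [0.5333, -0.1168, 0.0285]
ee_rot: [2.051, 2.38, 0.0]
contact_force: [-0.4, 0.4, 0.5]
grip_width: 0.238
grip_force: 0.1
```

>>> move_arm(
  increments=[
    [0, 0.0005, 0, 0, 0, 0, 195],
    [0, 0, 0, 0, 0, 0, 195],
  ],
)

```text
time_s: 14.85
position: [0.5337, -0.1168, 0.0285]
ee_rot: [2.051, 2.38, -0.0]
contact_force: [-0.7, -0.1, -0.0]
grip_width: 0.234
grip_force: 0.2
```

>>> move_arm(
  increments=[
    [0, 0.0005, 0, 0, 0, 0, 195],
    [0, 0, 0, 0, 0, 0, 195],
  ],
)

```text
time_s: 15.05
position: [0.5342, -0.1167, 0.0285]
ee_rot: [2.051, 2.38, 0.0]
contact_force: [-0.7, -0.1, -0.2]
grip_width: 0.236
grip_force: 0.2
```

Run:
```python
from h import *
forces(8)
```

```text
t 15.45 [ 0.5342 -0.1167  0.0285] 1.7188 Ftool [ 0.11 -0.26  0.08] Mtool [-0.045 -0.016 -0.021] std [0.29 0.51 0.55]
```

>>> move_arm(
  increments=[
    [0, 0.0005, 0, 0, 0, 0, 195],
    [0, 0, 0, 0, 0, 0, 195],
  ],
)

```text
time_s: 15.65
position: [0.5347, -0.1166, 0.0285]
ee_rot: [-2.051, -2.379, 0.0]
contact_force: [-0.4, 1.0, -0.7]
grip_width: 0.237
grip_force: 0.2
```

>>> move_arm(
  increments=[
    [0, 0.0005, 0, 0, 0, 0, 195],
    [0, 0, 0, 0, 0, 0, 195],
  ],
)

```text
time_s: 15.85
position: [0.5352, -0.1166, 0.0285]
ee_rot: [2.051, 2.38, 0.0]
contact_force: [-0.4, -0.6, 0.0]
grip_width: 0.234
grip_force: 0.2
```

>>> move_arm(
  increments=[
    [0, 0.0005, 0, 0, 0, 0, 195],
    [0, 0, 0, 0, 0, 0, 195],
  ],
)

```text
time_s: 16.05
position: [0.5357, -0.1165, 0.0285]
ee_rot: [-2.051, -2.38, -0.0]
contact_force: [-0.3, 0.2, 0.2]
grip_width: 0.238
grip_force: 0.2
```

Run:
```python
from h import *
forces(6)
```

```text
t 16.35 [ 0.5357 -0.1165  0.0285] 1.7188 Ftool [ 0.02 -0.27  0.19] Mtool [-0.035 -0.043  0.003] std [0.32 0.32 0.5 ]
```

>>> move_arm(
  increments=[
    [0, 0.0003, 0, 0, 0, 0, 195],
    [0, 0, 0, 0, 0, 0, 195],
  ],
)

```text
time_s: 16.55
position: [0.5359, -0.1164, 0.0285]
ee_rot: [-2.051, -2.38, 0.0]
contact_force: [-1.2, -0.4, 0.8]
grip_width: 0.238
grip_force: 0.5
```

>>> move_arm(
  increments=[
    [0, 0.0003, 0, 0, 0, 0, 195],
    [0, 0, 0, 0, 0, 0, 195],
  ],
)

```text
time_s: 16.75
position: [0.5359, -0.1164, 0.0285]
ee_rot: [-2.051, -2.379, 0.001]
contact_force: [-2.0, -0.4, 2.2]
grip_width: 0.238
grip_force: 1.3
```

>>> move_arm(
  increments=[
    [0, 0.0003, 0, 0, 0, 0, 195],
    [0, 0, 0, 0, 0, 0, 195],
  ],
)

```text
time_s: 16.95
position: [0.5359, -0.1164, 0.0285]
ee_rot: [-2.05, -2.379, 0.001]
contact_force: [-4.5, -0.7, 3.5]
grip_width: 0.235
grip_force: 2.3
```

Run:
```python
from h import *
forces(4)
im=pic("wrist","w7")
cv2.imwrite("pics/w7b.png",cv2.resize(im[40:140,220:380,::-1],(800,500),interpolation=cv2.INTER_CUBIC))
```

```text
t 17.15 [ 0.536  -0.1164  0.0285] 1.7188 Ftool [-0.96 -5.26 -3.97] Mtool [ 0.771 -0.176 -0.017] std [0.26 0.71 0.24]
```

View pics/w7b.png

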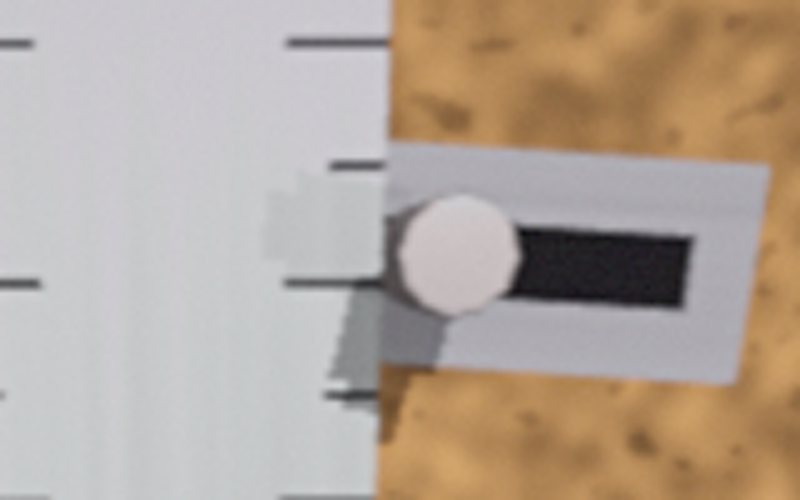

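The rule's right edge meets pin_a's foot at about (385,250) of the crop. About 5 N total, with the force near mid-length, means both pins share the load. I'll hold here.

>>> move_arm(
  increments=[
    [0, 0, 0, 0, 0, 0, 195],
    [0, 0, 0, 0, 0, 0, 195],
    [0, 0, 0, 0, 0, 0, 195],
    [0, 0, 0, 0, 0, 0, 195],
    [0, 0, 0, 0, 0, 0, 195],
    [0, 0, 0, 0, 0, 0, 195],
  ],
)

```text
time_s: 17.8
position: [0.5359, -0.1164, 0.0285]
ee_rot: [-2.05, -2.379, 0.001]
contact_force: [-5.3, -2.1, 3.7]
grip_width: 0.237
grip_force: 2.6
```

Run:
```python
from h import *
forces(4)
```

```text
t 18.0 [ 0.536  -0.1164  0.0285] 1.719 Ftool [-0.7  -5.28 -3.84] Mtool [ 0.769 -0.153 -0.004] std [0.49 0.11 0.31]
```

>>> move_arm(
  increments=[
    [0, -0.0003, 0, 0, 0, 0, 195],
    [0, -0.0004, 0, 0, 0, 0, 195],
    [0, -0.001, 0, 0, 0, 0, 195],
    [0, -0.0015, 0, 0, 0, 0, 195],
    [0, 0, 0, 0, 0, 0, 180],
    [0, 0, 0, 0, 0, 0, 180],
    [0, 0, -0.005, 0, 0, 0, 180],
    [0, 0, -0.015, 0, 0, 0, 180],
    [0, 0, -0.03, 0, 0, 0, 180],
    [0, 0, -0.04, 0, 0, 0, 180],
    [0, 0, -0.04, 0, 0, 0, 180],
    [0, 0, -0.03, 0, 0, 0, 180],
  ],
)

```text
time_s: 19.2
position: [0.5346, -0.1171, 0.1929]
ee_rot: [2.048, 2.376, 0.003]
contact_force: [1.3, -0.2, -0.4]
grip_width: 0.296
grip_force: 0.0
```

Run:
```python
from h import *
to([.54,-.12,.2],1.717)
im=pic("wrist","w8")
cv2.imwrite("pics/w8b.png",cv2.resize(im[:,:,::-1],(800,600),interpolation=cv2.INTER_CUBIC))
```

```text
t 19.2 at [ 0.5346 -0.1171  0.1929] yaw 1.7188 tilt [ 0.0044 -0.0011] F [ 1.33 -0.17 -0.37]
shift now-tool [-0.0037  0.005  -0.007 ] rz 0.0018
```

View pics/w8b.png

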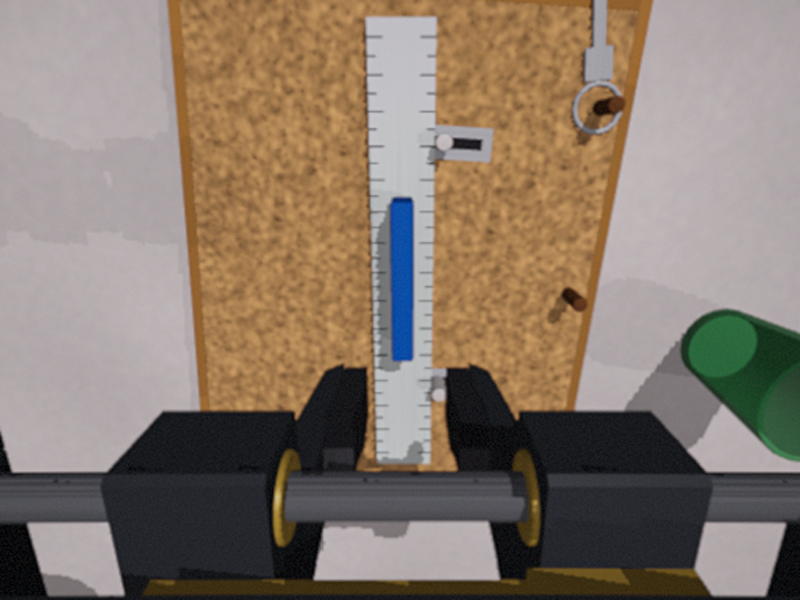

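Both pins, at about (444,142) and (438,393), sit at the rule's right edge, with nothing else disturbed. I'll shift slightly for an unobstructed numeric check of the gaps.

>>> move_arm(
  increments=[
    [-0.02, 0.02, 0, 0, 0, 0, 180],
    [-0.02, 0.02, 0, 0, 0, 0, 180],
    [0, 0, 0, 0, 0, 0, 180],
    [0, 0, 0, 0, 0, 0, 180],
    [0, 0, 0, 0, 0, 0, 180],
  ],
)

```text
time_s: 19.75
position: [0.5781, -0.15, 0.1886]
ee_rot: [-2.05, -2.379, 0.0]
contact_force: [-0.4, 0.4, 0.1]
grip_width: 0.291
grip_force: 0.0
```

Run:
```python
from h import *
m=r.camera_model("wrist");im=pic("wrist","w9")
h=cv2.cvtColor(im,cv2.COLOR_RGB2HSV)
A=[.5459,-.0350,.04];B=[.5701,-.1988,.04]
pa,pb=proj(m,[A,B]);print("expected pin tops",pa,pb)
g=cv2.cvtColor(im,cv2.COLOR_RGB2GRAY)
for q in(pa,pb):
    y,x=int(q[0]),int(q[1]);print(y-9,x-14);print(g[y-9:y+10,x-14:x+12])
# right edge: low saturation -> cork transition
S=h[:,:,1].astype(int);pts=[]
for f in np.linspace(-.3,1.3,33):
    c=pa+(pb-pa)*f;y=int(round(c[0]))
    if not(2<y<380) or min(abs(f),abs(f-1))<.18: continue
    x0=int(c[1]);row=S[y,x0-25:x0+12];k=np.where((row[:-1]<90)&(row[1:]>=90))[0]
    if len(k):
        k=k[-1];x=x0-25+k+(90-row[k])/(row[k+1]-row[k]);pts.append(ray(m,(y,x),.026))
pts=np.array(pts)[:,:2]
vx,vy,px,py=cv2.fitLine(pts.astype(np.float32),cv2.DIST_HUBER,0,.001,.001).ravel()
res=(pts-[px,py])@[-vy,vx];print(len(pts),"res",res.std(),np.arctan2(vy,vx))
for q in(A,B): print("dist",(np.array(q[:2])-[px,py])@[-vy,vx])
np.save("edge.npy",[px,py,vx,vy])
```

```text
expected pin tops [ 43.866342   242.23543358] [221.2154938  245.04523018]
34 228
[[196 198 197 197 197 196 196 197 195 171 143 130 130 137 141 140 137 131
  126 131 140 144 141 133 125 118]
 [196 196 197 195 189 185 185 188 184 164 152 155 155 156 159 158 159 155
  154 154 156 157 153 149 140 134]
 [196 195 197 192 170 154 153 153 150 141 158 168 170 169 171 170 170 170
  171 170 171 167 170 165 163 159]
 [196 195 194 191 166 148 147 151 150 142 159 170 175 177 179 175 168 170
  172 171 172 172 172 172 172 171]
 [195 192 190 190 187 184 187 188 185 165 162 175 183 187 190 184 177 174
  175 172 172 173 171 170 172 171]
 [193 190 188 192 190 189 189 192 187 167 164 182 193 194 196 195 193 190
  179 171 170 170 170 171 171 170]
 [189 189 189 190 190 188 188 189 185 168 177 190 194 196 195 197 196 195
  187 174 166 168 170 169 170 169]
 [189 188 191 191 191 188 186 188 186 175 184 192 194 192 194 192 195 196
  192 176 167 168 171 170 171 170]
 [189 188 190 190 189 189 188 188 187 183 188 191 193 193 193 194 194 194
  193 181 168 170 173 174 173 172]
 [188 188 190 191 191 190 188 188 183 
[... 2525 characters left out ...]
18 132 157 174 177 171 158
  147 143 145 142 138 133 137 148]
 [190 192 192 193 193 193 190 168 149 136 123  94  87 106 129 143 148 147
  147 151 156 153 144 140 141 149]
 [190 192 193 195 194 194 194 187 184 167 136 101  83  94 112 130 140 143
  148 155 161 158 148 140 139 145]
 [191 192 193 192 191 191 190 191 193 183 151 109 107 119 127 131 132 136
  140 148 153 152 146 138 136 138]
 [190 192 187 174 166 166 164 163 168 163 136 103 114 130 133 135 131 130
  128 135 139 142 138 130 131 136]
 [191 189 180 160 150 148 146 146 148 148 131 114 119 133 138 140 136 132
  129 129 132 130 127 123 123 131]]
17 res 0.0026854003427272235 -1.4209181
dist 0.004080835568390386
dist 0.0035512749845605066
```

Run:
```python
from h import *
m=r.camera_model("wrist");im=cv2.imread("pics/w9.png")
A=ray(m,(43.6,242.2),.04)[:2];B=ray(m,(221.3,245.3),.04)[:2]
S=cv2.cvtColor(im,cv2.COLOR_BGR2HSV)[:,:,1].astype(int);g=cv2.cvtColor(im,cv2.COLOR_BGR2GRAY).astype(float)
rows=[];cols=[]
for y in list(range(66,205,3)):
    x0=int(round(237+(241.5-237)*(y-43)/178)); d=S[y,x0-5:x0+7]; gr=np.diff(d); k=np.argmax(gr)
    rows.append(y);cols.append(x0-5+k+.5)
rows=np.array(rows);cols=np.array(cols);c=np.polyfit(rows,cols,1)
ok=abs(cols-np.polyval(c,rows))<1.5;c=np.polyfit(rows[ok],cols[ok],1);print(ok.sum(),len(ok),c,np.polyval(c,[43.6,221.3]),(cols-np.polyval(c,rows))[ok].std())
a=ray(m,(20,np.polyval(c,20)),.026)[:2];b=ray(m,(230,np.polyval(c,230)),.026)[:2]
u=(b-a)/np.linalg.norm(b-a);n=[-u[1],u[0]]
print(A,B,"dist a",(A-a)@n,"dist b",(B-a)@n,"yaw",np.arctan2(*(-u)[::-1]))
for n in ("keyring",): print([ (np.round(d["point"],1),ray(m,d["point"],.018).round(4)) for d in r.pinpoint("wrist",n)[:1]])
```

```text
47 47 [2.05827937e-02 2.37380897e+02] [238.27830712 241.93586957] 0.34454891777256313
[ 0.54576856 -0.03473494] [ 0.57032031 -0.1987496 ] dist a 0.004258690280977404 dist b 0.0043373382884757256 yaw 1.7189112013825316
[(array([ 21.9, 344.1]), array([ 0.6334, -0.0008,  0.018 ]))]
```

```bash
python3 -c "
from h import *
print(r.finish_job())"
```

```text
the job is handed in; nothing more can be done
None
```

I laid the straightedge flat on the cork, pressed it on both pins for about a second at roughly 5 N in total, and released it still touching both pins; the job is handed in, no verdict came back, and the per-pin force was not measured.

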